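# Put the deep impact sockets away by size

### The job

Put the four tall impact sockets away in the red tray: stand each one upright, right down on the floor of the recess in the holder block of its size, the narrowest socket in the smallest recess and so on up to the widest in the largest. Leave the two short sockets standing where they are for the next job, and do not knock any socket over.

Things in the scene. Friction and masses are not known exactly. Their poses are not given: they have to be found in the camera images.
- socket_18: The narrowest of the four tall (deep) impact sockets: a dark steel cylinder 18 mm in diameter and 66 mm tall, standing upright on the bench top (which is at z = 0) with its hexagon opening up. Grip it round the outside near the top; it is round, so any finger direction will do. The foot has a 2 mm bevel. Origin: centre of its underside; z is up along its axis.
- socket_32: The second narrowest of the four tall (deep) impact sockets: a dark steel cylinder 32 mm in diameter and 72 mm tall, standing upright on the bench top (which is at z = 0) with its hexagon opening up. Grip it round the outside near the top; it is round, so any finger direction will do. The foot has a 2 mm bevel. Origin: centre of its underside; z is up along its axis.
- socket_46: The second widest of the four tall (deep) impact sockets: a dark steel cylinder 46 mm in diameter and 80 mm tall, standing upright on the bench top (which is at z = 0) with its hexagon opening up. Grip it round the outside near the top; it is round, so any finger direction will do. The foot has a 2 mm bevel. Origin: centre of its underside; z is up along its axis.
- socket_60: The widest of the four tall (deep) impact sockets: a dark steel cylinder 60 mm in diameter and 88 mm tall, standing upright on the bench top (which is at z = 0) with its hexagon opening up. Grip it round the outside near the top; it is round, so any finger direction will do. The foot has a 2 mm bevel. Origin: centre of its underside; z is up along its axis.
- holder_18: The holder block for the 18 mm socket, fixed: a square grey plastic block 44 mm wide and 26 mm high with one round recess 31 mm in diameter and 18 mm deep in the middle of its top, dark inside with a steel disc on the recess floor. Four such blocks stand in a shallow red steel tray (floor 2 mm thick, lip 16 mm high). Origin: centre of the block's underside, on the recess axis; z is up, so the recess floor is at z = 8 mm and the top at 26 mm.
- holder_32: The holder block for the 32 mm socket, fixed: a square grey plastic block 60 mm wide and 26 mm high with one round recess 45 mm in diameter and 18 mm deep in the middle of its top, dark inside with a steel disc on the recess floor. Four such blocks stand in a shallow red steel tray (floor 2 mm thick, lip 16 mm high). Origin: centre of the block's underside, on the recess axis; z is up, so the recess floor is at z = 8 mm and the top at 26 mm.
- holder_46: The holder block for the 46 mm socket, fixed: a square grey plastic block 77 mm wide and 26 mm high with one round recess 59 mm in diameter and 18 mm deep in the middle of its top, dark inside with a steel disc on the recess floor. Four such blocks stand in a shallow red steel tray (floor 2 mm thick, lip 16 mm high). Origin: centre of the block's underside, on the recess axis; z is up, so the recess floor is at z = 8 mm and the top at 26 mm.
- holder_60: The holder block for the 60 mm socket, fixed: a square grey plastic block 95 mm wide and 26 mm high with one round recess 73 mm in diameter and 18 mm deep in the middle of its top, dark inside with a steel disc on the recess floor. Four such blocks stand in a shallow red steel tray (floor 2 mm thick, lip 16 mm high). Origin: centre of the block's underside, on the recess axis; z is up, so the recess floor is at z = 8 mm and the top at 26 mm.
- short_25: A short impact socket, not to be moved: dark steel cylinder 25 mm in diameter and only 34 mm tall, standing upright on the bench among the tall ones, hexagon opening up. Origin: centre of its underside; z is up.
- short_39: A short impact socket, not to be moved: dark steel cylinder 39 mm in diameter and only 38 mm tall, standing upright on the bench among the tall ones, hexagon opening up. Origin: centre of its underside; z is up.
Things that resemble listed ones, but are neither listed nor needed, are in the scene too. What is shaped like the holder_18 but pink is not meant.

How it is judged:
By the outcome, as a careful person would: the job done as asked, in the order asked, and still so for the second after the job is handed in, with the robot touching nothing.
It also fails if it takes over 115 s, if anything falls off the work surface, if the arm or the gripper's body presses on something with over 40 N, if the wrist force passes 120 N, or if a joint passes its speed limit or range.

### The arm

A 6-joint arm with a two-finger parallel gripper is mounted at the origin on the work surface. World frame = base frame: x ahead of the robot, y to its left, z up, the work surface at z = 0. Lengths are in m, angles in degrees, forces in N, time in s.
With the tool pointing down it reaches from about 0.25 to 0.725 m from the base axis. Payload 9.7 kg.
Tool frame: the origin (TCP) lies at the very end of the fingers, on their centre line; the grasp point (between the pads) lies grasp_offset behind it (grasp_offset is the distance from the TCP to the grasp point, in m); z points along the fingers, y is the line along which they close (so a half turn about z gives the same grasp; the last joint's range is limited). The gripper opens to 85 mm and grips with 20 to 120 N. Pads are 22 mm wide; open, the fingers measure 114 mm over their backs; the gripper's body (76 mm by 85 mm) begins 54 mm behind the grasp point. The pads swing forward as they close: fully open they stand 13 mm farther back than shut.
Start: joints at [76.146, 4.979, 10.078, 95.1, 0, 90], TCP at [0.132, 0.534, 0.231] pointing down, gripper open.
Joint ranges: [-179.16, 179.16], [-48.56, 103.87], [-65.8, 70.77], [-126.05, 130.52], [-82.76, 87.17], [-180, 180]. Speed limits (degrees/s): [127.2, 127.2, 147.25, 180, 180, 180].

### API

Orientations are given as [roll, pitch, yaw] about the fixed x, y, z axes, in that order (R = Rz(yaw) Ry(pitch) Rx(roll)).
In Python, from workcell import get_obs, camera, calibration, job_done, recognise, cut_out, mark_of, grasp_offset gives the robot as it stands.
- The arm moves only by the tool servo_tool, never from a script. Its argument "moves" is a list of rows, each a list of 3 entries, a list of its own where there are three numbers: the turn, a rotation vector about the tool's x, y, z in degrees, then the shift along the tool's x, y, z in m, then the opening in per cent of the stroke, from 0 (shut) to 100 (fully open). In form: [[[ax, ay, az], [x, y, z], claw], ...]. A call has 1 to 12 rows; each row shifts and turns the commanded pose from where the row before left it, along the tool's axes as they then stand; what a row does not reach is not made up. A row lasts 1/10 s, in which the tool goes at most 50 mm and 8.59 degrees, less where a joint would pass 70% of its speed; a pose out of reach is approached as far as the arm can. A call is refused whole if a number of a shift passes 0.05 or a number of a turn 8.59, either way. A call with a gripper value outside its range is refused whole. The fingers move at their own pace and stop on an object; "force" is the grip in N (left out, the last holds). Time passes only in rows, so rows that do not move let the fingers close. It gives the time, the measured TCP pose, the force, the opening and the grip force at its end, in the units of the state.
- get_obs(): the state, without advancing time (a new reading comes with each control period).
- camera(name): name is "scene" or "top" or "wrist"; returns (picture, depth): 420x560x3 uint8, red, green, blue; 420x560 float32, m along the optical axis (not along the pixel's ray), 0 where there is no reading.
- calibration(name): a dict with "camera_matrix" (3x3 intrinsics, pixels), "dist" ([k1, k2, p1, p2, k3] as OpenCV has them; the pictures are not rectified), "R" (3x3) and "t" (3): a world point X has camera coordinates R X + t. Camera axes: x right, y down, z forward; pixel columns grow to the right and rows downward; lengths in m; the calibration is good to about 2 mm. A picture is of the moment at which its call begins: read the wrist's pose just before it. calibration takes no time and is no camera call; for the wrist camera it gives the pose at the moment of the call.
- job_done(): hands the job in; it is judged then, once.
Trained networks look in the newest picture that a camera, given by its name, has taken for a name from the list of things; names that differ only in an ending like _2 or _b are one class to them, and where a whole thing is asked for, a point or a joint stands for the part that bears it (a point fixed in the world has none). Each returns a list of dicts, best first, with "score" (0 to 1); they miss things now and then, are a little off and sometimes report something else, mostly with a low value. They report only what shows in the picture. A call takes as long as a camera call. They do not tell look-alikes from the thing itself.
- recognise(name, camera): "xyz" ([x, y, z] in m, in the coordinates of the camera as it stood for that picture, good to about 4 mm: the middle of the surface that is visible of it).
- cut_out(name, camera): "mask" (420x560 bool, what is visible of it).
- mark_of(name, camera): "xyz" ([x, y, z] in m, in the coordinates of the camera as it stood for that picture, good to about 4 mm: a listed point, or the origin of a listed thing).
The state is a dict: "time": time; "q": joint angles; "qd": joint speeds; "joint_efforts": joint torques, N m; "ee_pos": TCP position; "tcp_rot": TCP orientation; "wrist_force": force on the tool from outside, world axes, zero at the start; "torque": the same for the moment, N m; "opening": finger opening in m; "grasp_force": force on a finger pad.
Only numpy, scipy, OpenCV 4.12 (cv2) and the standard library are available. Lean on these libraries where they do the work, as an engineer would, in place of code of your own. Each camera call takes 0.05 s, during which the arm holds its last target. There are 200 camera calls.

## Working session

There is one attempt and no reset: what is moved stays moved. The work goes in short steps, Python scripts to look and compute and a tool call to move; the robot and the scene stay as the last step left them, time stands still between calls to the robot, and variables do not carry over. Pictures are saved under pics/ and viewed, at most 14 in all, crops included, and the job is handed in when it is done.

Besides the shell and the picture viewer there is one more tool, called by a JSON object that holds its "api" and its "payload", one argument or row to a line. servo_tool: Moves the arm, as the interface text tells. Its arguments: {"type":"object","properties":{"moves":{"type":"array"},"force":{"type":"number"}},"required":["moves"]}

```bash
mkdir -p pics; ls
cat > h.py <<'E'
import numpy as np, cv2
from workcell import *
def world(name, xyz, cal=None):
    c=cal or calibration(name); return np.array(c["R"]).T@(np.array(xyz)-np.array(c["t"]))
def cloud(name, depth, cal=None):
    c=cal or calibration(name); h,w=depth.shape
    u,v=np.meshgrid(np.arange(w),np.arange(h))
    p=cv2.undistortPoints(np.stack([u,v],-1).reshape(-1,1,2).astype(float),np.array(c["camera_matrix"]),np.array(c["dist"])).reshape(h,w,2)
    P=np.dstack([p*depth[...,None],depth])
    return (P-np.array(c["t"]))@np.array(c["R"])
def save(n,img): cv2.imwrite("pics/"+n,img[...,::-1])
E
python3 - <<'E'
from h import *
o=get_obs(); print({k:np.round(v,3) for k,v in o.items()}, grasp_offset if not callable(grasp_offset) else grasp_offset())
for c in ["top","scene"]:
    im,d=camera(c); save(c+"0.png",im); np.savez(c+"0.npz",im=im,d=d)
    for n in ["socket_18","socket_32","socket_46","socket_60","short_25","short_39","holder_18","holder_32","holder_46","holder_60"]:
        print(c,n,[(np.round(world(c,r["xyz"]),3).tolist(),round(r["score"],2)) for r in mark_of(n,c)[:4]])
E
```

```text
pics
{'time': np.float64(0.0), 'q': array([76.145,  5.01 , 10.034, 95.1  ,  0.   , 90.   ]), 'qd': array([-0.041, -0.   , -0.002, -0.04 ,  0.007, -0.003]), 'joint_efforts': array([-1.0000e-03, -5.2039e+01,  4.6480e+01,  1.7000e-02, -0.0000e+00,
        0.0000e+00]), 'ee_pos': array([0.132, 0.534, 0.231]), 'tcp_rot': array([-179.925,   -0.   ,  166.146]), 'wrist_force': array([ 0.363, -0.461,  0.28 ]), 'torque': array([-0.014,  0.031,  0.006]), 'grasp_force': np.float64(0.0), 'opening': np.float64(0.085)} 0.0187
top socket_18 [([0.579, -0.211, -0.0], 0.96), ([0.603, -0.331, -0.002], 0.52), ([0.456, -0.054, -0.0], 0.51)]
top socket_32 [([0.579, -0.211, -0.0], 0.96), ([0.603, -0.331, -0.002], 0.52), ([0.456, -0.054, -0.0], 0.51)]
top socket_46 [([0.579, -0.211, -0.0], 0.96), ([0.603, -0.331, -0.002], 0.52), ([0.456, -0.054, -0.0], 0.51)]
top socket_60 [([0.579, -0.211, -0.0], 0.96), ([0.603, -0.331, -0.002], 0.52), ([0.456, -0.054, -0.0], 0.51)]
top short_25 [([0.471, -0.352, -0.001], 0.78), ([0.59, -0.069, -0.002], 0.59), ([0.457, -0.055, -0.001], 0.39)]
top short_39 [([0.471, -0.352, 
[... 1224 characters left out ...]
.469, -0.349, -0.0], 0.69), ([0.583, -0.059, -0.002], 0.68)]
scene short_39 [([0.469, -0.349, -0.0], 0.69), ([0.583, -0.059, -0.002], 0.68)]
scene holder_18 [([0.61, 0.101, 0.001], 0.97), ([0.457, 0.283, 0.001], 0.77), ([0.459, 0.105, -0.001], 0.75), ([0.683, 0.443, -0.0], 0.74)]
scene holder_32 [([0.61, 0.101, 0.001], 0.97), ([0.457, 0.283, 0.001], 0.77), ([0.459, 0.105, -0.001], 0.75), ([0.683, 0.443, -0.0], 0.74)]
scene holder_46 [([0.61, 0.101, 0.001], 0.97), ([0.457, 0.283, 0.001], 0.77), ([0.459, 0.105, -0.001], 0.75), ([0.683, 0.443, -0.0], 0.74)]
scene holder_60 [([0.61, 0.101, 0.001], 0.97), ([0.457, 0.283, 0.001], 0.77), ([0.459, 0.105, -0.001], 0.75), ([0.683, 0.443, -0.0], 0.74)]
```

View pics/top0.png

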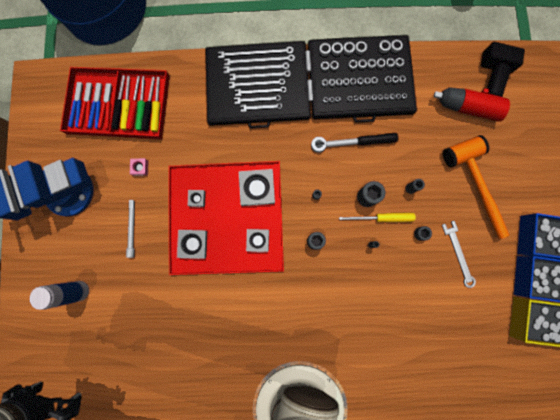

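Run:
```python
from h import *
z=np.load("top0.npz"); P=cloud("top",z["d"]); im=z["im"]; ok=z["d"]>0
S={"a":(.579,-.211),"b":(.6,-.33),"c":(.456,-.054),"d":(.443,-.211),"e":(.471,-.352),"f":(.588,-.066)}
for k,(x,y) in S.items():
    r=np.hypot(P[...,0]-x,P[...,1]-y); m=ok&(r<.045)&(P[...,2]>.02)
    zt=np.percentile(P[m][:,2],90); m&=P[...,2]>zt-.006
    q=P[m][:,:2].astype(np.float32); c,rad=cv2.minEnclosingCircle(q)
    print(k,"top z",zt.round(3),"c",np.round(c,4),"d",round(2*rad,4),"hull-rect",np.round(cv2.minAreaRect(q)[1],4))
H=[(.455,.284),(.611,.102),(.588,.273),(.459,.105),(.686,.443)]
for x,y in H:
    m=ok&(np.abs(P[...,0]-x)<.055)&(np.abs(P[...,1]-y)<.055)&(abs(P[...,2]-.026)<.006)
    rr=cv2.minAreaRect(P[m][:,:2].astype(np.float32)); print((x,y),np.round(rr[0],4),np.round(rr[1],4),round(rr[2],1),P[m][:,2].mean().round(4),np.median(im[m],0))
```

```text
a top z 0.09 c [ 0.5785 -0.2079] d 0.0607 hull-rect [0.0558 0.0587]
b top z 0.073 c [ 0.5991 -0.3323] d 0.0327 hull-rect [0.0301 0.028 ]
c top z 0.082 c [ 0.4569 -0.0553] d 0.046 hull-rect [0.0441 0.0416]
d top z 0.067 c [ 0.4426 -0.2106] d 0.0185 hull-rect [0.0157 0.0158]
e top z 0.04 c [ 0.4686 -0.3523] d 0.0409 hull-rect [0.0388 0.0381]
f top z 0.036 c [ 0.5866 -0.065 ] d 0.0246 hull-rect [0.0222 0.0229]
(0.455, 0.284) [0.4564 0.2874] [0.0793 0.0774] 88.4 0.0276 [154. 151. 151.]
(0.611, 0.102) [0.6112 0.1025] [0.0968 0.095 ] 2.8 0.0278 [172. 170. 169.]
(0.588, 0.273) [0.5857 0.2737] [0.0442 0.0433] 88.3 0.0276 [150. 140. 138.]
(0.459, 0.105) [0.4628 0.1036] [0.0604 0.0605] 88.3 0.0278 [168. 166. 165.]
(0.686, 0.443) [0.6815 0.442 ] [0.0453 0.0467] 0.4 0.0253 [218. 131. 159.]
```

The top view shows four grey holders in the red tray (columns 190–260, rows 187–245). The tall sockets are at about pixels (373,193), (424,233), (316,240) and (373,244). The short ones are at (317,195) and (416,186), and the pink look-alike is at (138,167). Measured diameters and heights all match the listed sizes. First I'll turn the tool to yaw 90, then move above the 18 mm socket.

{"api": "servo_tool", "payload": {
  "moves": [
    [[0, 0, 8.46], [0, 0, 0], 100],
    [[0, 0, 8.46], [0, 0, 0], 100],
    [[0, 0, 8.46], [0, 0, 0], 100],
    [[0, 0, 8.46], [0, 0, 0], 100],
    [[0, 0, 8.46], [0, 0, 0], 100],
    [[0, 0, 8.46], [0, 0, 0], 100],
    [[0, 0, 8.46], [0, 0, 0], 100],
    [[0, 0, 8.46], [0, 0, 0], 100],
    [[0, 0, 8.46], [0, 0, 0], 100],
    [[0, 0, 0], [-0.031, 0.013, 0], 100],
    [[0, 0, 0], [-0.031, 0.013, 0], 100],
    [[0, 0, 0], [-0.031, 0.013, 0], 100]
  ]
}}

```text
time: 2.3
ee_pos: [0.1709, 0.44, 0.2311]
tcp_rot: [180.0, 0.0, 90.0]
wrist_force: [1.1, -1.2, 0.8]
opening: 0.0858
grasp_force: 0.0
```

{"api": "servo_tool", "payload": {
  "moves": [
    [[0, 0, 0], [-0.031, 0.013, 0], 100],
    [[0, 0, 0], [-0.031, 0.013, 0], 100],
    [[0, 0, 0], [-0.031, 0.013, 0], 100],
    [[0, 0, 0], [-0.031, 0.013, 0], 100],
    [[0, 0, 0], [-0.031, 0.013, 0], 100],
    [[0, 0, 0], [-0.031, 0.013, 0], 100],
    [[0, 0, 0], [-0.031, 0.013, 0], 100],
    [[0, 0, 0], [-0.031, 0.013, 0], 100],
    [[0, 0, 0], [-0.031, 0.013, 0], 100],
    [[0, 0, 0], [-0.031, 0.013, 0], 100],
    [[0, 0, 0], [-0.031, 0.013, 0], 100],
    [[0, 0, 0], [0, 0, 0], 100]
  ]
}}

```text
time: 3.5
ee_pos: [0.3146, 0.0973, 0.2314]
tcp_rot: [180.0, 0.0, 89.7]
wrist_force: [-0.2, 0.8, 0.7]
opening: 0.0855
grasp_force: 0.0
```

{"api": "servo_tool", "payload": {
  "moves": [
    [[0, 0, 0], [-0.031, 0.0128, 0], 100],
    [[0, 0, 0], [-0.031, 0.0128, 0], 100],
    [[0, 0, 0], [-0.031, 0.0128, 0], 100],
    [[0, 0, 0], [-0.031, 0.0128, 0], 100],
    [[0, 0, 0], [-0.031, 0.0128, 0], 100],
    [[0, 0, 0], [-0.031, 0.0128, 0], 100],
    [[0, 0, 0], [-0.031, 0.0128, 0], 100],
    [[0, 0, 0], [-0.031, 0.0128, 0], 100],
    [[0, 0, 0], [-0.031, 0.0128, 0], 100],
    [[0, 0, 0], [-0.029, 0.0128, 0], 100],
    [[0, 0, 0], [0, 0, 0], 100]
  ]
}}

```text
time: 4.6
ee_pos: [0.4428, -0.21, 0.2302]
tcp_rot: [-179.9, -0.0, 89.9]
wrist_force: [-1.4, 0.4, -0.5]
opening: 0.0851
grasp_force: 0.0
```

```bash
cat > look.py <<'E'
import sys
from h import *
# look.py pic x y ztop : fit the top disc near x,y in the wrist camera
n=sys.argv[1]; o=get_obs(); cal=calibration("wrist"); im,d=camera("wrist"); save(n,im)
P=cloud("wrist",d,cal); print("tcp",o["ee_pos"].round(4),o["tcp_rot"].round(2),"t",o["time"])
for a in sys.argv[2:]:
    x,y,zt=map(float,a.split(","))
    m=(d>0)&(np.hypot(P[...,0]-x,P[...,1]-y)<.045)&(abs(P[...,2]-zt)<.005)
    if m.sum()<20: print(a,"none"); continue
    q=P[m][:,:2].astype(np.float32); c,r=cv2.minEnclosingCircle(q); rr=cv2.minAreaRect(q)
    print(a,m.sum(),"circle",np.round(c,4),round(2*r,4),"rect",np.round(rr[0],4),np.round(rr[1],4),"z",P[m][:,2].mean().round(4))
E
python3 look.py w1.png .4426,-.2106,.066 .5785,-.208,.088 .4686,-.3523,.038
```

```text
tcp [ 0.4428 -0.21    0.2302] [-1.7994e+02 -1.0000e-02  8.9890e+01] t 4.6
.4426,-.2106,.066 235 circle [ 0.4412 -0.2109] 0.0187 rect [ 0.4415 -0.2104] [0.0167 0.0173] z 0.066
.5785,-.208,.088 2888 circle [ 0.5773 -0.207 ] 0.0618 rect [ 0.577  -0.2068] [0.0601 0.0594] z 0.0888
.4686,-.3523,.038 676 circle [ 0.4678 -0.3515] 0.0399 rect [ 0.4679 -0.3508] [0.0374 0.0385] z 0.0381
```

View pics/w1.png

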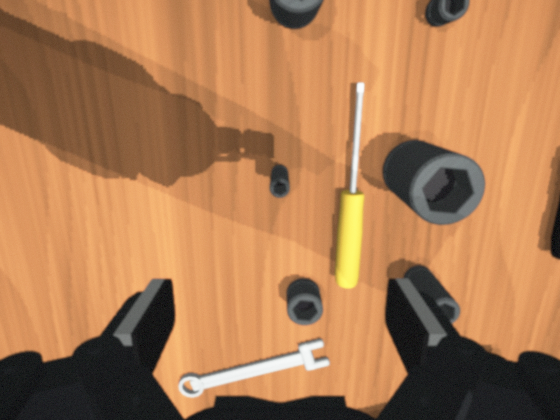

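The wrist view shows socket_18 at (280,181), socket_60 at (440,185), short_39 at (305,300) and the screwdriver at (350,200). The measurements agree with the top camera to about 1.5 mm. Going down on socket_18.

{"api": "servo_tool", "payload": {
  "moves": [
    [[0, 0, 0], [-0.001, -0.001, 0.03], 50],
    [[0, 0, 0], [0, 0, 0.035], 50],
    [[0, 0, 0], [0, 0, 0.035], 50],
    [[0, 0, 0], [0, 0, 0.035], 50],
    [[0, 0, 0], [0, 0, 0.03], 50],
    [[0, 0, 0], [0, 0, 0.02], 50],
    [[0, 0, 0], [0, 0, 0.015], 50],
    [[0, 0, 0], [0, 0, 0], 0],
    [[0, 0, 0], [0, 0, 0], 0],
    [[0, 0, 0], [0, 0, 0], 0],
    [[0, 0, 0], [0, 0, 0], 0],
    [[0, 0, 0], [0, 0, 0], 0]
  ],
  "force": 50
}}

```text
time: 5.85
ee_pos: [0.4411, -0.2091, 0.0319]
tcp_rot: [179.9, 0.0, 90.0]
wrist_force: [0.1, 0.1, -0.7]
opening: 0.0167
grasp_force: 48.7
```

{"api": "servo_tool", "payload": {
  "moves": [
    [[0, 0, 0], [0, 0, -0.015], 0],
    [[0, 0, 0], [0, 0, -0.03], 0],
    [[0, 0, 0], [0, 0, -0.035], 0],
    [[0, 0, 0], [0, 0, -0.03], 0],
    [[0, 0, 0], [0.01, 0.003, -0.02], 0],
    [[0, 0, 0], [0.02, 0.006, 0], 0],
    [[0, 0, 0], [0.03, 0.009, 0], 0],
    [[0, 0, 0], [0.03, 0.009, 0], 0],
    [[0, 0, 0], [0.03, 0.009, 0], 0],
    [[0, 0, 0], [0.03, 0.009, 0], 0],
    [[0, 0, 0], [0.03, 0.009, 0], 0],
    [[0, 0, 0], [0.03, 0.009, 0], 0]
  ]
}}

```text
time: 7.05
ee_pos: [0.5041, 0.0023, 0.1627]
tcp_rot: [179.9, 0.0, 90.0]
wrist_force: [0.7, -0.4, -1.0]
opening: 0.0166
grasp_force: 48.9
```

{"api": "servo_tool", "payload": {
  "moves": [
    [[0, 0, 0], [0.03, 0.009, 0], 0],
    [[0, 0, 0], [0.03, 0.009, 0], 0],
    [[0, 0, 0], [0.03, 0.009, 0], 0],
    [[0, 0, 0], [0.03, 0.009, 0], 0],
    [[0, 0, 0], [0.03, 0.009, 0], 0],
    [[0, 0, 0], [0.03, 0.009, 0], 0],
    [[0, 0, 0], [0.02, 0.006, 0], 0],
    [[0, 0, 0], [0.01, 0.003, 0], 0],
    [[0, 0, 0], [0, 0, 0], 0]
  ]
}}

```text
time: 7.95
ee_pos: [0.5668, 0.2118, 0.1617]
tcp_rot: [180.0, -0.0, 90.1]
wrist_force: [-0.0, 0.1, -0.8]
opening: 0.0168
grasp_force: 48.9
```

```bash
cat > lookh.py <<'E'
import sys
from h import *
n=sys.argv[1]; o=get_obs(); cal=calibration("wrist"); im,d=camera("wrist"); save(n,im)
P=cloud("wrist",d,cal); print("tcp",o["ee_pos"].round(4),o["tcp_rot"].round(2),"t",o["time"])
for a in sys.argv[2:]:
    x,y,w=map(float,a.split(","))
    m=(d>0)&(abs(P[...,0]-x)<w/2+.008)&(abs(P[...,1]-y)<w/2+.008)&(abs(P[...,2]-.026)<.005)
    if m.sum()<20: print(a,"none"); continue
    rr=cv2.minAreaRect(P[m][:,:2].astype(np.float32)); print(a,m.sum(),"rect",np.round(rr[0],4),np.round(rr[1],4),round(rr[2],1),"z",P[m][:,2].mean().round(4))
E
python3 lookh.py w2.png .5857,.2737,.044 .4564,.2874,.077 .6112,.1025,.095 .4628,.1036,.060
```

```text
tcp [0.5668 0.2118 0.1617] [180.    -0.    90.08] t 7.95
.5857,.2737,.044 2359 rect [0.5834 0.2749] [0.0439 0.0448] 87.7 z 0.0291
.4564,.2874,.077 7493 rect [0.4555 0.2877] [0.0776 0.0784] 87.2 z 0.0287
.6112,.1025,.095 2394 rect [0.6101 0.1039] [0.0959 0.0966] 2.7 z 0.0286
.4628,.1036,.060 2111 rect [0.4615 0.1072] [0.0567 0.0608] 87.3 z 0.028
```

View pics/w2.png

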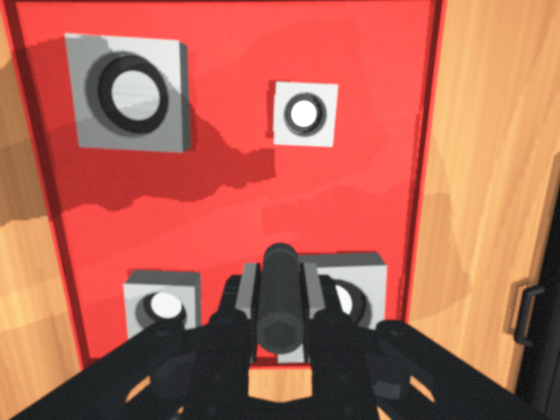

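The wrist view shows holder_18's recess at (304,114), holder_46 at (135,95), and socket_18 held upright at (280,300). The holder tops read about 28 mm, so the recess floor is near 10 mm world height. I'll lower gently and watch the force.

{"api": "servo_tool", "payload": {
  "moves": [
    [[0, 0, 0], [0.02, 0.006, 0], 0],
    [[0, 0, 0], [0.024, 0.006, 0], 0],
    [[0, 0, 0], [0.015, 0.004, 0.01], 0],
    [[0, 0, 0], [0.005, 0.001, 0.02], 0],
    [[0, 0, 0], [0, 0, 0.03], 0],
    [[0, 0, 0], [0, 0, 0.02], 0],
    [[0, 0, 0], [0, 0, 0.01], 0],
    [[0, 0, 0], [0, 0, 0], 0]
  ]
}}

```text
time: 8.8
ee_pos: [0.5829, 0.274, 0.0696]
tcp_rot: [-179.9, 0.1, 90.0]
wrist_force: [0.5, -0.9, -0.9]
opening: 0.0166
grasp_force: 49.0
```

{"api": "servo_tool", "payload": {
  "moves": [
    [[0, 0, 0], [0.001, 0.001, 0.006], 0],
    [[0, 0, 0], [0, 0, 0.007], 0],
    [[0, 0, 0], [0, 0, 0.006], 0],
    [[0, 0, 0], [0, 0, 0.004], 0],
    [[0, 0, 0], [0, 0, 0.002], 0],
    [[0, 0, 0], [0, 0, 0], 0]
  ]
}}

```text
time: 9.4
ee_pos: [0.5846, 0.276, 0.046]
tcp_rot: [-180.0, 0.0, 90.0]
wrist_force: [0.5, 0.1, -0.7]
opening: 0.0167
grasp_force: 49.0
```

{"api": "servo_tool", "payload": {
  "moves": [
    [[0, 0, 0], [0, 0, 0.002], 0],
    [[0, 0, 0], [0, 0, 0.001], 0],
    [[0, 0, 0], [0, 0, 0.001], 0],
    [[0, 0, 0], [0, 0, 0], 0]
  ]
}}

```text
time: 9.8
ee_pos: [0.5847, 0.276, 0.0422]
tcp_rot: [-180.0, 0.0, 90.0]
wrist_force: [1.0, 0.0, -0.5]
opening: 0.0166
grasp_force: 49.0
```

{"api": "servo_tool", "payload": {
  "moves": [
    [[0, 0, 0], [0, 0, 0.001], 0],
    [[0, 0, 0], [0, 0, 0.0005], 0],
    [[0, 0, 0], [0, 0, 0], 0]
  ]
}}

```text
time: 10.1
ee_pos: [0.5849, 0.2761, 0.0419]
tcp_rot: [180.0, -0.0, 90.0]
wrist_force: [-2.2, -1.3, 6.0]
opening: 0.0166
grasp_force: 49.8
```

Contact at 6 N, on the recess floor. Releasing, lifting, and moving to the 32 mm socket.

{"api": "servo_tool", "payload": {
  "moves": [
    [[0, 0, 0], [0, 0, 0], 45],
    [[0, 0, 0], [0, 0, 0], 45],
    [[0, 0, 0], [0, 0, 0], 45],
    [[0, 0, 0], [0, 0, -0.015], 45],
    [[0, 0, 0], [0, 0, -0.03], 60],
    [[0, 0, 0], [0, 0, -0.04], 80],
    [[0, 0, 0], [0, 0, -0.04], 80],
    [[0, 0, 0], [0, 0, -0.03], 80],
    [[0, 0, 0], [-0.014, 0, -0.02], 80],
    [[0, 0, 0], [-0.03, 0.001, 0], 80],
    [[0, 0, 0], [-0.04, 0.001, 0], 80],
    [[0, 0, 0], [-0.04, 0.001, 0], 80]
  ]
}}

```text
time: 11.3
ee_pos: [0.5876, 0.1511, 0.2171]
tcp_rot: [179.9, -0.0, 90.1]
wrist_force: [1.0, -0.1, 0.0]
opening: 0.0683
grasp_force: 0.0
```

{"api": "servo_tool", "payload": {
  "moves": [
    [[0, 0, 0], [-0.04, 0.001, 0], 80],
    [[0, 0, 0], [-0.04, 0.001, 0], 80],
    [[0, 0, 0], [-0.04, 0.001, 0], 80],
    [[0, 0, 0], [-0.04, 0.001, 0], 80],
    [[0, 0, 0], [-0.04, 0.001, 0], 80],
    [[0, 0, 0], [-0.04, 0.001, 0], 80],
    [[0, 0, 0], [-0.04, 0.001, 0], 80],
    [[0, 0, 0], [-0.04, 0.001, 0], 80],
    [[0, 0, 0], [-0.03, 0.001, 0], 80],
    [[0, 0, 0], [-0.02, 0.001, 0], 80],
    [[0, 0, 0], [0, 0, 0], 80]
  ]
}}

```text
time: 12.4
ee_pos: [0.5976, -0.2201, 0.2161]
tcp_rot: [180.0, 0.0, 89.9]
wrist_force: [-0.3, -0.3, -0.8]
opening: 0.0684
grasp_force: 0.0
```

```bash
python3 look.py w3.png .598,-.3317,.072 .577,-.207,.088
```

```text
tcp [ 0.5976 -0.2201  0.2161] [1.7999e+02 2.0000e-02 8.9860e+01] t 12.4
.598,-.3317,.072 645 circle [ 0.5972 -0.3318] 0.0326 rect [ 0.5973 -0.3312] [0.0315 0.0308] z 0.0719
.577,-.207,.088 2974 circle [ 0.5768 -0.2074] 0.0604 rect [ 0.5764 -0.2073] [0.0597 0.0593] z 0.0888
```

{"api": "servo_tool", "payload": {
  "moves": [
    [[0, 0, 0], [-0.03, 0, 0], 65],
    [[0, 0, 0], [-0.04, 0, 0], 65],
    [[0, 0, 0], [-0.03, 0, 0], 65],
    [[0, 0, 0], [-0.0115, 0, 0.02], 65],
    [[0, 0, 0], [0, 0, 0.035], 65],
    [[0, 0, 0], [0, 0, 0.04], 65],
    [[0, 0, 0], [0, 0, 0.035], 65],
    [[0, 0, 0], [0, 0, 0.02], 65],
    [[0, 0, 0], [0, 0, 0], 65]
  ]
}}

```text
time: 13.35
ee_pos: [0.5967, -0.327, 0.0625]
tcp_rot: [-179.7, -0.2, 90.1]
wrist_force: [-1.0, 0.4, 0.6]
opening: 0.0558
grasp_force: 0.0
```

{"api": "servo_tool", "payload": {
  "moves": [
    [[0, 0, 0], [-0.003, 0, 0.01], 65],
    [[0, 0, 0], [-0.001, 0, 0.012], 65],
    [[0, 0, 0], [0, 0, 0.005], 65],
    [[0, 0, 0], [0, 0, 0], 65],
    [[0, 0, 0], [0, 0, 0], 0],
    [[0, 0, 0], [0, 0, 0], 0],
    [[0, 0, 0], [0, 0, 0], 0],
    [[0, 0, 0], [0, 0, 0], 0]
  ],
  "force": 60
}}

```text
time: 14.15
ee_pos: [0.5982, -0.3337, 0.0397]
tcp_rot: [179.9, 0.0, 90.0]
wrist_force: [-0.2, -0.1, 4.1]
opening: 0.0303
grasp_force: 59.9
```

{"api": "servo_tool", "payload": {
  "moves": [
    [[0, 0, 0], [0, 0, -0.015], 0],
    [[0, 0, 0], [0, 0, -0.03], 0],
    [[0, 0, 0], [0, 0, -0.04], 0],
    [[0, 0, 0], [0, 0, -0.03], 0],
    [[0, 0, 0], [0, 0, -0.015], 0],
    [[0, 0, 0], [0.02, -0.0063, 0], 0],
    [[0, 0, 0], [0.036, -0.0113, 0], 0],
    [[0, 0, 0], [0.036, -0.0113, 0], 0],
    [[0, 0, 0], [0.036, -0.0113, 0], 0],
    [[0, 0, 0], [0.036, -0.0113, 0], 0],
    [[0, 0, 0], [0.036, -0.0113, 0], 0],
    [[0, 0, 0], [0.036, -0.0113, 0], 0]
  ]
}}

```text
time: 15.35
ee_pos: [0.5227, -0.0961, 0.1695]
tcp_rot: [-180.0, -0.0, 90.0]
wrist_force: [0.9, 0.7, -1.2]
opening: 0.0303
grasp_force: 60.0
```

{"api": "servo_tool", "payload": {
  "moves": [
    [[0, 0, 0], [0.036, -0.0113, 0], 0],
    [[0, 0, 0], [0.036, -0.0113, 0], 0],
    [[0, 0, 0], [0.02, -0.0063, 0], 0],
    [[0, 0, 0], [0, 0, 0], 0],
    [[0, 0, 0], [0, 0, 0], 0]
  ]
}}

```text
time: 15.85
ee_pos: [0.4947, -0.0053, 0.1694]
tcp_rot: [180.0, 0.0, 90.1]
wrist_force: [0.2, 0.4, -3.0]
opening: 0.0308
grasp_force: 60.0
```

```bash
python3 lookh.py w4.png .4615,.1044,.060 .6101,.1032,.095
```

```text
tcp [ 0.4947 -0.0053  0.1694] [1.7997e+02 2.0000e-02 9.0070e+01] t 15.85
.4615,.1044,.060 4450 rect [0.461  0.1043] [0.0602 0.0604] 87.3 z 0.029
.6101,.1032,.095 7858 rect [0.61   0.0962] [0.0969 0.0805] 2.8 z 0.0288
```

View pics/w4.png

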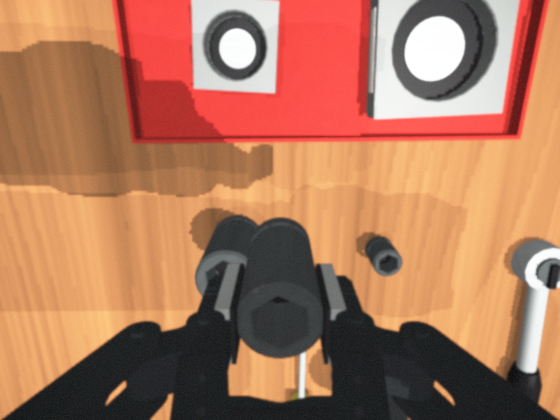

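The view shows holder_32 at (237,46), holder_60 at (436,48), and socket_32 held upright at (280,290). All clear, so on to holder_32.

{"api": "servo_tool", "payload": {
  "moves": [
    [[0, 0, 0], [0.03, -0.0095, 0], 0],
    [[0, 0, 0], [0.035, -0.011, 0], 0],
    [[0, 0, 0], [0.03, -0.009, 0], 0],
    [[0, 0, 0], [0.0128, -0.004, 0.01], 0],
    [[0, 0, 0], [0, 0, 0.03], 0],
    [[0, 0, 0], [0, 0, 0.03], 0],
    [[0, 0, 0], [0, 0, 0.015], 0],
    [[0, 0, 0], [0, 0, 0], 0]
  ]
}}

```text
time: 16.7
ee_pos: [0.4602, 0.1013, 0.0815]
tcp_rot: [-179.8, 0.1, 89.9]
wrist_force: [-0.2, -0.3, -2.4]
opening: 0.0304
grasp_force: 60.0
```

{"api": "servo_tool", "payload": {
  "moves": [
    [[0, 0, 0], [0.001, 0.001, 0.01], 0],
    [[0, 0, 0], [0, 0, 0.01], 0],
    [[0, 0, 0], [0, 0, 0.006], 0],
    [[0, 0, 0], [0, 0, 0.002], 0],
    [[0, 0, 0], [0, 0, 0.001], 0],
    [[0, 0, 0], [0, 0, 0], 0]
  ]
}}

```text
time: 17.3
ee_pos: [0.4624, 0.1034, 0.055]
tcp_rot: [180.0, -0.0, 90.0]
wrist_force: [-0.1, 0.2, -3.2]
opening: 0.0305
grasp_force: 60.0
```

{"api": "servo_tool", "payload": {
  "moves": [
    [[0, 0, 0], [0, 0, 0.002], 0],
    [[0, 0, 0], [0, 0, 0.001], 0],
    [[0, 0, 0], [0, 0, 0.001], 0],
    [[0, 0, 0], [0, 0, 0.001], 0],
    [[0, 0, 0], [0, 0, 0], 0]
  ]
}}

```text
time: 17.8
ee_pos: [0.4622, 0.1033, 0.0498]
tcp_rot: [180.0, -0.0, 90.0]
wrist_force: [0.6, -0.6, -2.4]
opening: 0.0302
grasp_force: 60.3
```

{"api": "servo_tool", "payload": {
  "moves": [
    [[0, 0, 0], [0, 0, 0.0008], 0],
    [[0, 0, 0], [0, 0, 0.0004], 0],
    [[0, 0, 0], [0, 0, 0], 0]
  ]
}}

```text
time: 18.1
ee_pos: [0.4624, 0.1034, 0.0496]
tcp_rot: [180.0, -0.0, 90.0]
wrist_force: [-3.4, -1.1, 6.6]
opening: 0.0303
grasp_force: 61.1
```

Seated. Releasing and moving to socket_46.

{"api": "servo_tool", "payload": {
  "moves": [
    [[0, 0, 0], [0, 0, 0], 60],
    [[0, 0, 0], [0, 0, 0], 60],
    [[0, 0, 0], [0, 0, 0], 60],
    [[0, 0, 0], [0, 0, -0.015], 60],
    [[0, 0, 0], [0, 0, -0.035], 80],
    [[0, 0, 0], [0, 0, -0.04], 90],
    [[0, 0, 0], [0, 0, -0.04], 90],
    [[0, 0, 0], [-0.014, -0.0005, -0.02], 90],
    [[0, 0, 0], [-0.03, -0.001, -0.01], 90],
    [[0, 0, 0], [-0.02, -0.001, 0], 90],
    [[0, 0, 0], [0, 0, 0], 90]
  ]
}}

```text
time: 19.2
ee_pos: [0.4599, 0.0378, 0.2102]
tcp_rot: [179.9, 0.0, 89.9]
wrist_force: [0.4, 0.3, 0.2]
opening: 0.0768
grasp_force: 0.0
```

```bash
python3 look.py w5.png .4557,-.0548,.080
```

```text
tcp [0.4599 0.0378 0.2102] [1.7989e+02 1.0000e-02 8.9880e+01] t 19.2
.4557,-.0548,.080 1404 circle [ 0.4551 -0.0537] 0.0468 rect [ 0.4549 -0.0532] [0.045  0.0448] z 0.0803
```

{"api": "servo_tool", "payload": {
  "moves": [
    [[0, 0, 0], [-0.025, -0.002, 0], 90],
    [[0, 0, 0], [-0.035, -0.002, 0], 90],
    [[0, 0, 0], [-0.025, -0.001, 0], 90],
    [[0, 0, 0], [-0.0065, 0, 0.02], 90],
    [[0, 0, 0], [0, 0, 0.04], 90],
    [[0, 0, 0], [0, 0, 0.03], 90],
    [[0, 0, 0], [0, 0, 0.01], 90],
    [[0, 0, 0], [0, 0, 0], 90]
  ]
}}

```text
time: 20.05
ee_pos: [0.4542, -0.0515, 0.1079]
tcp_rot: [-179.9, -0.0, 90.0]
wrist_force: [0.4, -0.1, 1.1]
opening: 0.0766
grasp_force: 0.0
```

{"api": "servo_tool", "payload": {
  "moves": [
    [[0, 0, 0], [0, 0, 0.02], 90],
    [[0, 0, 0], [0, 0, 0.02], 90],
    [[0, 0, 0], [0, 0, 0.015], 90],
    [[0, 0, 0], [0, 0, 0.01], 90],
    [[0, 0, 0], [0, 0, 0], 90],
    [[0, 0, 0], [0, 0, 0], 0],
    [[0, 0, 0], [0, 0, 0], 0],
    [[0, 0, 0], [0, 0, 0], 0],
    [[0, 0, 0], [0, 0, 0], 0],
    [[0, 0, 0], [0, 0, 0], 0]
  ],
  "force": 80
}}

```text
time: 21.05
ee_pos: [0.4555, -0.0523, 0.0451]
tcp_rot: [179.9, 0.0, 90.0]
wrist_force: [-0.1, 0.2, 6.3]
opening: 0.0447
grasp_force: 80.6
```

{"api": "servo_tool", "payload": {
  "moves": [
    [[0, 0, 0], [0, 0, -0.015], 0],
    [[0, 0, 0], [0, 0, -0.03], 0],
    [[0, 0, 0], [0, 0, -0.04], 0],
    [[0, 0, 0], [0, 0, -0.03], 0],
    [[0, 0, 0], [0, 0, -0.015], 0],
    [[0, 0, 0], [0, 0, 0], 0],
    [[0, 0, 0], [0.02, 0, 0], 0],
    [[0, 0, 0], [0.036, 0, 0], 0],
    [[0, 0, 0], [0.036, 0, 0], 0],
    [[0, 0, 0], [0.036, 0, 0], 0],
    [[0, 0, 0], [0.036, 0, 0], 0],
    [[0, 0, 0], [0.036, 0, 0], 0]
  ]
}}

```text
time: 22.25
ee_pos: [0.454, 0.1491, 0.1721]
tcp_rot: [-179.9, 0.0, 90.0]
wrist_force: [0.9, 0.2, -5.9]
opening: 0.0444
grasp_force: 83.0
```

{"api": "servo_tool", "payload": {
  "moves": [
    [[0, 0, 0], [0.036, 0, 0], 0],
    [[0, 0, 0], [0.036, 0, 0], 0],
    [[0, 0, 0], [0.036, 0, 0], 0],
    [[0, 0, 0], [0.02, 0, 0], 0],
    [[0, 0, 0], [0.013, 0, 0], 0],
    [[0, 0, 0], [0, 0, 0], 0],
    [[0, 0, 0], [0, 0, 0.01], 0],
    [[0, 0, 0], [0, 0, 0.03], 0],
    [[0, 0, 0], [0, 0, 0.03], 0],
    [[0, 0, 0], [0, 0, 0.01], 0],
    [[0, 0, 0], [0, 0, 0], 0]
  ]
}}

```text
time: 23.35
ee_pos: [0.4539, 0.2874, 0.0919]
tcp_rot: [-179.8, 0.1, 89.9]
wrist_force: [-1.0, -0.2, -3.8]
opening: 0.0439
grasp_force: 83.1
```

{"api": "servo_tool", "payload": {
  "moves": [
    [[0, 0, 0], [0.001, 0.001, 0.01], 0],
    [[0, 0, 0], [0, 0, 0.011], 0],
    [[0, 0, 0], [0, 0, 0.007], 0],
    [[0, 0, 0], [0, 0, 0.003], 0],
    [[0, 0, 0], [0, 0, 0], 0]
  ]
}}

```text
time: 23.85
ee_pos: [0.4555, 0.2897, 0.0622]
tcp_rot: [-180.0, 0.0, 90.0]
wrist_force: [0.1, 0.6, -5.4]
opening: 0.0442
grasp_force: 83.3
```

{"api": "servo_tool", "payload": {
  "moves": [
    [[0, 0, 0], [0, 0, 0.003], 0],
    [[0, 0, 0], [0, 0, 0.002], 0],
    [[0, 0, 0], [0, 0, 0.001], 0],
    [[0, 0, 0], [0, 0, 0.001], 0],
    [[0, 0, 0], [0, 0, 0], 0]
  ]
}}

```text
time: 24.35
ee_pos: [0.4557, 0.2898, 0.0555]
tcp_rot: [-180.0, 0.0, 90.0]
wrist_force: [0.2, 0.5, -5.3]
opening: 0.0442
grasp_force: 83.3
```

{"api": "servo_tool", "payload": {
  "moves": [
    [[0, 0, 0], [0, 0, 0.0008], 0],
    [[0, 0, 0], [0, 0, 0.0004], 0],
    [[0, 0, 0], [0, 0, 0], 0]
  ]
}}

```text
time: 24.65
ee_pos: [0.4558, 0.29, 0.0551]
tcp_rot: [180.0, -0.0, 90.0]
wrist_force: [-1.4, -0.8, 3.4]
opening: 0.0439
grasp_force: 84.0
```

Seated. Releasing and moving to socket_60.

{"api": "servo_tool", "payload": {
  "moves": [
    [[0, 0, 0], [0, 0, 0], 75],
    [[0, 0, 0], [0, 0, 0], 75],
    [[0, 0, 0], [0, 0, 0], 75],
    [[0, 0, 0], [0, 0, -0.015], 75],
    [[0, 0, 0], [0, 0, -0.035], 75],
    [[0, 0, 0], [0, 0, -0.04], 100],
    [[0, 0, 0], [0, 0, -0.04], 100],
    [[0, 0, 0], [0, 0, -0.03], 100],
    [[0, 0, 0], [-0.02, 0.005, 0], 100],
    [[0, 0, 0], [-0.036, 0.009, 0], 100],
    [[0, 0, 0], [-0.036, 0.009, 0], 100],
    [[0, 0, 0], [-0.036, 0.009, 0], 100]
  ]
}}

```text
time: 25.85
ee_pos: [0.4879, 0.1607, 0.2158]
tcp_rot: [179.9, -0.0, 90.0]
wrist_force: [0.3, -0.9, 0.8]
opening: 0.0855
grasp_force: 0.0
```

{"api": "servo_tool", "payload": {
  "moves": [
    [[0, 0, 0], [-0.036, 0.009, 0], 100],
    [[0, 0, 0], [-0.036, 0.009, 0], 100],
    [[0, 0, 0], [-0.036, 0.009, 0], 100],
    [[0, 0, 0], [-0.036, 0.009, 0], 100],
    [[0, 0, 0], [-0.036, 0.009, 0], 100],
    [[0, 0, 0], [-0.036, 0.009, 0], 100],
    [[0, 0, 0], [-0.036, 0.009, 0], 100],
    [[0, 0, 0], [-0.03, 0.007, 0], 100],
    [[0, 0, 0], [-0.015, 0.003, 0], 100],
    [[0, 0, 0], [0, 0, 0], 100]
  ]
}}

```text
time: 26.85
ee_pos: [0.5609, -0.1366, 0.2148]
tcp_rot: [180.0, 0.0, 89.9]
wrist_force: [0.2, -0.3, 0.3]
opening: 0.0855
grasp_force: 0.0
```

```bash
python3 look.py w6.png .5768,-.2072,.088
```

```text
tcp [ 0.5609 -0.1366  0.2148] [1.7999e+02 1.0000e-02 8.9880e+01] t 26.85
.5768,-.2072,.088 2465 circle [ 0.5766 -0.207 ] 0.0608 rect [ 0.5767 -0.2066] [0.0588 0.0593] z 0.0885
```

{"api": "servo_tool", "payload": {
  "moves": [
    [[0, 0, 0], [-0.02, 0.005, 0], 100],
    [[0, 0, 0], [-0.03, 0.006, 0], 100],
    [[0, 0, 0], [-0.0205, 0.005, 0], 100],
    [[0, 0, 0], [0, 0, 0.02], 100],
    [[0, 0, 0], [0, 0, 0.04], 100],
    [[0, 0, 0], [0, 0, 0.03], 100],
    [[0, 0, 0], [0, 0, 0.01], 100],
    [[0, 0, 0], [0, 0, 0], 100],
    [[0, 0, 0], [0, 0, 0], 100]
  ]
}}

```text
time: 27.8
ee_pos: [0.5775, -0.2052, 0.1164]
tcp_rot: [179.9, 0.0, 90.1]
wrist_force: [-0.1, -0.8, 1.1]
opening: 0.0854
grasp_force: 0.0
```

{"api": "servo_tool", "payload": {
  "moves": [
    [[0, 0, 0], [-0.001, -0.0008, 0.015], 100],
    [[0, 0, 0], [0, 0, 0.02], 100],
    [[0, 0, 0], [0, 0, 0.02], 100],
    [[0, 0, 0], [0, 0, 0.011], 100],
    [[0, 0, 0], [0, 0, 0], 100],
    [[0, 0, 0], [0, 0, 0], 0],
    [[0, 0, 0], [0, 0, 0], 0],
    [[0, 0, 0], [0, 0, 0], 0],
    [[0, 0, 0], [0, 0, 0], 0],
    [[0, 0, 0], [0, 0, 0], 0]
  ],
  "force": 110
}}

```text
time: 28.8
ee_pos: [0.5772, -0.207, 0.0506]
tcp_rot: [179.8, 0.1, 90.0]
wrist_force: [1.0, 0.4, 5.4]
opening: 0.0579
grasp_force: 116.7
```

{"api": "servo_tool", "payload": {
  "moves": [
    [[0, 0, 0], [0, 0, -0.01], 0],
    [[0, 0, 0], [0, 0, -0.025], 0],
    [[0, 0, 0], [0, 0, -0.035], 0],
    [[0, 0, 0], [0, 0, -0.03], 0],
    [[0, 0, 0], [0, 0, -0.02], 0],
    [[0, 0, 0], [0, 0, 0], 0],
    [[0, 0, 0], [0.015, 0.0015, 0], 0],
    [[0, 0, 0], [0.025, 0.0025, 0], 0],
    [[0, 0, 0], [0.03, 0.003, 0], 0],
    [[0, 0, 0], [0.03, 0.003, 0], 0],
    [[0, 0, 0], [0.03, 0.003, 0], 0],
    [[0, 0, 0], [0.03, 0.003, 0], 0]
  ]
}}

```text
time: 30.0
ee_pos: [0.591, -0.0448, 0.1662]
tcp_rot: [-179.8, -0.0, 90.0]
wrist_force: [0.9, -0.1, -7.7]
opening: 0.0576
grasp_force: 119.8
```

{"api": "servo_tool", "payload": {
  "moves": [
    [[0, 0, 0], [0.03, 0.003, 0], 0],
    [[0, 0, 0], [0.03, 0.003, 0], 0],
    [[0, 0, 0], [0.03, 0.003, 0], 0],
    [[0, 0, 0], [0.03, 0.004, 0], 0],
    [[0, 0, 0], [0.02, 0.004, 0], 0],
    [[0, 0, 0], [0.0105, 0.003, 0], 0],
    [[0, 0, 0], [0, 0, 0], 0],
    [[0, 0, 0], [0, 0, 0.02], 0],
    [[0, 0, 0], [0, 0, 0.03], 0],
    [[0, 0, 0], [0, 0, 0.02], 0],
    [[0, 0, 0], [0, 0, 0], 0],
    [[0, 0, 0], [0, 0, 0], 0]
  ]
}}

```text
time: 31.2
ee_pos: [0.6116, 0.1031, 0.0984]
tcp_rot: [-179.9, 0.0, 90.0]
wrist_force: [-0.1, 0.2, -7.5]
opening: 0.0575
grasp_force: 120.1
```

```bash
python3 lookh.py w7.png .610,.1035,.095; python3 -c "
from h import *
im,d=camera('scene'); save('s1.png',im)"
```

```text
tcp [0.6116 0.1031 0.0984] [-1.7995e+02  2.0000e-02  8.9960e+01] t 31.2
.610,.1035,.095 8336 rect [0.6093 0.1112] [0.0953 0.0806] 2.5 z 0.029
```

View pics/s1.png

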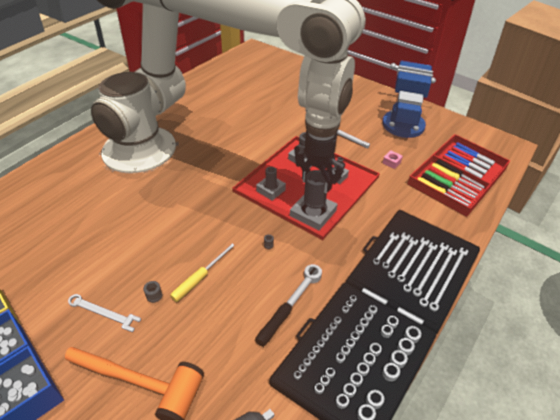

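The scene view shows socket_60 over its block at (315,208), socket_32 standing in its holder at (270,183), and both short sockets untouched at (269,242) and (152,291). Lowering.

{"api": "servo_tool", "payload": {
  "moves": [
    [[0, 0, 0], [0.0005, -0.0012, 0.01], 0],
    [[0, 0, 0], [0, 0, 0.011], 0],
    [[0, 0, 0], [0, 0, 0.007], 0],
    [[0, 0, 0], [0, 0, 0.003], 0],
    [[0, 0, 0], [0, 0, 0.001], 0],
    [[0, 0, 0], [0, 0, 0], 0]
  ]
}}

```text
time: 31.9
ee_pos: [0.6107, 0.1044, 0.0664]
tcp_rot: [-180.0, 0.0, 90.0]
wrist_force: [-0.2, 0.1, -8.1]
opening: 0.0578
grasp_force: 120.3
```

{"api": "servo_tool", "payload": {
  "moves": [
    [[0, 0, 0], [0, 0, 0.002], 0],
    [[0, 0, 0], [0, 0, 0.001], 0],
    [[0, 0, 0], [0, 0, 0.001], 0],
    [[0, 0, 0], [0, 0, 0.001], 0],
    [[0, 0, 0], [0, 0, 0], 0]
  ]
}}

```text
time: 32.4
ee_pos: [0.6107, 0.1043, 0.0612]
tcp_rot: [-180.0, 0.0, 90.0]
wrist_force: [-0.6, -0.2, -7.6]
opening: 0.0574
grasp_force: 120.3
```

{"api": "servo_tool", "payload": {
  "moves": [
    [[0, 0, 0], [0, 0, 0.0008], 0],
    [[0, 0, 0], [0, 0, 0.0005], 0],
    [[0, 0, 0], [0, 0, 0], 0]
  ]
}}

```text
time: 32.7
ee_pos: [0.6108, 0.1044, 0.0606]
tcp_rot: [180.0, -0.0, 90.0]
wrist_force: [-1.3, -0.2, -2.1]
opening: 0.0575
grasp_force: 121.1
```

{"api": "servo_tool", "payload": {
  "moves": [
    [[0, 0, 0], [0, 0, 0.0005], 0],
    [[0, 0, 0], [0, 0, 0], 0]
  ]
}}

```text
time: 32.9
ee_pos: [0.6109, 0.1044, 0.0606]
tcp_rot: [179.9, -0.0, 90.0]
wrist_force: [-2.4, -0.4, 5.5]
opening: 0.0576
grasp_force: 121.7
```

Seated. Releasing, lifting and backing off toward the robot's right so the top camera has a clear view.

{"api": "servo_tool", "payload": {
  "moves": [
    [[0, 0, 0], [0, 0, 0], 100],
    [[0, 0, 0], [0, 0, 0], 100],
    [[0, 0, 0], [0, 0, 0], 100],
    [[0, 0, 0], [0, 0, 0], 100],
    [[0, 0, 0], [0, 0, -0.015], 100],
    [[0, 0, 0], [0, 0, -0.035], 100],
    [[0, 0, 0], [0, 0, -0.04], 100],
    [[0, 0, 0], [0, 0, -0.04], 100],
    [[0, 0, 0], [0, 0, -0.03], 100],
    [[0, 0, 0], [-0.02, -0.01, 0], 100],
    [[0, 0, 0], [-0.035, -0.02, 0], 100],
    [[0, 0, 0], [-0.035, -0.02, 0], 100]
  ]
}}

```text
time: 34.1
ee_pos: [0.5603, 0.0138, 0.2208]
tcp_rot: [179.9, 0.0, 90.1]
wrist_force: [0.9, -0.6, -0.1]
opening: 0.0854
grasp_force: 0.0
```

{"api": "servo_tool", "payload": {
  "moves": [
    [[0, 0, 0], [-0.035, -0.02, 0], 100],
    [[0, 0, 0], [-0.035, -0.02, 0], 100],
    [[0, 0, 0], [-0.035, -0.02, 0], 100],
    [[0, 0, 0], [-0.035, -0.02, 0], 100],
    [[0, 0, 0], [-0.035, -0.02, 0], 100],
    [[0, 0, 0], [-0.035, -0.01, 0], 100],
    [[0, 0, 0], [-0.03, -0.01, 0], 100],
    [[0, 0, 0], [-0.015, 0, 0], 100],
    [[0, 0, 0], [0, 0, 0], 100]
  ]
}}

```text
time: 35.0
ee_pos: [0.4407, -0.2421, 0.2203]
tcp_rot: [180.0, 0.0, 89.9]
wrist_force: [0.2, 0.7, 0.5]
opening: 0.0849
grasp_force: 0.0
```

Run:
```python
from h import *
o=get_obs(); print(o["time"],o["ee_pos"])
im,d=camera("top"); save("top1.png",cv2.resize(im[140:290,150:450],None,fx=2.5,fy=2.5))
P=cloud("top",d); ok=d>0
for n,x,y in [("18",.584,.2745),("32",.461,.104),("46",.4555,.288),("60",.610,.1035),("s39",.468,-.351),("s25",.5866,-.065)]:
    m=ok&(np.hypot(P[...,0]-x,P[...,1]-y)<.045)&(P[...,2]>.033)
    if m.sum()<5: print(n,"hidden"); continue
    zt=np.percentile(P[m][:,2],90); m&=P[...,2]>zt-.006
    c,r=cv2.minEnclosingCircle(P[m][:,:2].astype(np.float32)); print(n,zt.round(4),np.round(c,4),round(2*r,4))
```

```text
35.0 [ 0.44072926 -0.24207299  0.22025518]
18 0.0765 [0.5856 0.2724] 0.0167
32 0.0832 [0.4634 0.1036] 0.0318
46 0.0912 [0.4572 0.2872] 0.0468
60 0.0997 [0.612  0.1028] 0.0607
s39 hidden
s25 0.037 [ 0.5865 -0.0651] 0.0241
```

View pics/top1.png

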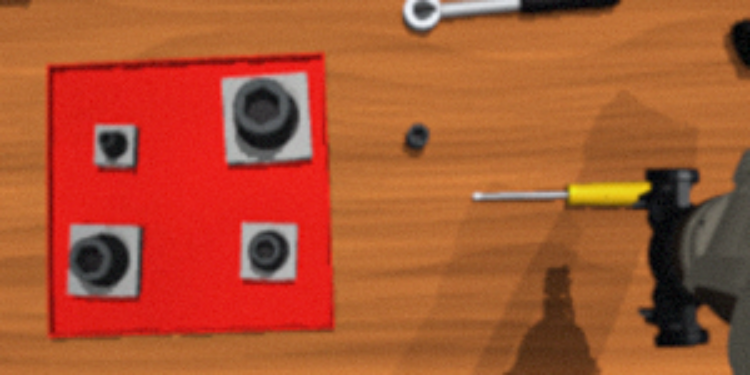

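All four sockets stand centred in their blocks, at crop pixels (113,145), (267,250), (97,260) and (265,112). Each top has risen by about 10 mm, so all four are on the recess floor. The short_25 hasn't moved, and short_39 is hidden under the arm but showed undisturbed in the scene view. Handing in.

```bash
python3 -c "
from workcell import *
print(job_done())"
```

```text
the job is handed in; nothing more can be done
None
```

The job is handed in: all four tall sockets stand upright on the recess floors of their matching holders, both short sockets were left standing where they were (short_39 last seen in the scene view, hidden under the arm at the end), and the arm's clock read 35 s.

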